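Set the burner's air damper, then open the gas cock

TASK

Get the burner ready to light: with a fingertip, push the arm on the round air damper until it points straight at the tall stud (not the short one), and only after that push the long lever of the large gas cock a quarter turn, all the way open, so that it lies in line with its pipe. Only push the arm and the lever round, do not pull them up off their spindles; leave the small pilot cock shut, everything lying about where it is, and the arm still pointing at the tall stud at the end.

Things in the scene. Friction and masses are not known exactly. Their poses are not given: they have to be found in the camera images.
- damper: Air damper: fixed round cast housing, 310 mm across at the foot; its flat top plate (300 mm across) is 52 mm above the work surface. Origin on the spindle axis at the level of the work surface; x is the middle direction of the arm's swing, y to its left. Low bolt heads (7 mm) stand on the rim opposite the arm.
- air_arm (a joint): Angle of the damper arm about the vertical spindle, rad: 0 along the damper's x, positive anticlockwise from above, stops at +/-1.25; at the start within 0.2 of 0. It stays where it is left (friction only: about 1.5 N pushed at 80 mm from the axis turns it). The hub is held down by a spring and would rise up to 20 mm if pulled up.
- air_pivot (a point): Point on the spindle axis at half the height of the arm's bar (86 mm above the work surface); its x axis runs out along the arm, z up.
- air_tip (a point): Pointed outer end of the damper arm, 93 mm from the axis, at half height. The arm is a straight steel bar 14 mm wide and 24 mm high, its underside 22 mm and its top 46 mm above the damper's top plate; the round hub is 38 mm across and the spindle end stands 9 mm above the arm's top.
- tall_stud (a point): Centre of the top of the tall index stud on the damper's plate: 12 mm rod with a 22 mm round head, 55 mm high above the plate, standing 113 to 142 mm from the spindle axis, beyond the arm's end, about 0.67 to 0.9 rad to one side of the swing's middle (left or right varies).
- short_stud (a point): Centre of the top of the short index stud: plain 12 mm rod, 20 mm high above the plate, in the like place on the other side.
- gas: Large gas cock: dark pipe 34 mm thick, 240 mm between the risers at its ends, running level with its top 64 mm above the work surface; brass valve body (48 mm thick, top at 71 mm) in the middle. Origin at work-surface level below the valve stem; x along the pipe, y to its left.
- gas_lever (a joint): Turn of the large cock's lever, rad: 0 = shut, lever crosswise to the pipe and pointing along the cock's +y; grows clockwise from above to the open stop at 1.57, where the lever lies over the pipe pointing along the cock's +x. At the start 0 to 0.2. Stays where it is left (about 2.5 N at 80 mm turns it). The lever is a lift-off one on a spring and would rise up to 20 mm if pulled up.
- gas_pivot (a point): Point on the large cock's stem axis at half the height of the lever (95 mm above the work surface); its x axis runs out along the lever, z up.
- gas_tip (a point): Outer end of the large cock's lever, 110 mm from the stem axis, at half height. The lever is a flat steel bar 14 mm wide and 22 mm high, its underside 84 mm and its top 106 mm above the work surface, so 20 mm clear above the pipe; hub 36 mm across, stem end 4 mm above the lever's top.
- pilot_lever (a joint): Turn of the small pilot cock's lever, rad: 0 = shut, crosswise to its pipe. To be left shut.
- pilot_tip (a point): Outer end of the pilot cock's lever, 45 mm from its stem, 41 mm above the work surface; its pipe is 15 mm thick and 90 mm long.
- jar: Lidded jar of jointing compound, 60 mm across, 85 mm tall. Origin at the centre of its underside. To be left alone.
- gasket: Flat ring gasket, 60 mm across, 5 mm thick. Origin at the centre of its underside. To be left alone.
- wrench: Open spanner 180 mm long, lying flat. Origin at the centre of its underside. To be left alone.
- screwdriver: Screwdriver 190 mm long, lying flat. Origin at the centre of its underside. To be left alone.
- coupling: White pipe coupling, 70 mm across, 60 mm tall, standing open end up. Origin at the centre of its underside. To be left alone.
- cap: Black rubber end cap like a small cup, 68 mm across, 45 mm tall. Origin at the centre of its underside. To be left alone.
- nut: Loose round nut, 30 mm across, 13 mm thick, lying on the damper's top plate behind the hub. Origin at the centre of its underside. To be left alone.
Not all that is in view belongs to the job. What is shaped like the part that bears pilot_lever but blue or purple is not meant.

How it is judged:
On the way, in this order (a step that is already met when the one before it is completed fails the run):
1. the damper arm points at the tall stud (y of tall_stud in the frame of air_pivot between -0.012 and 0.012 m and x of tall_stud in the frame of air_pivot above 0 m and value of joint gas_lever below 0.3 rad), for 0.2 s.
2. the large gas cock's lever is fully open (value of joint gas_lever above 1.45 rad), for 0.2 s.
At the end, for the whole second after the job is handed in: The tall stud lies within 12 mm of the damper arm's centre line, on the arm's side; the large gas lever is within 0.12 rad (7 degrees) of its open stop; both are seated and still; the pilot lever is shut (under 0.12 rad) and no loose thing has moved 25 mm (y of tall_stud in the frame of air_pivot between -0.012 and 0.012 m and x of tall_stud in the frame of air_pivot above 0 m and velocity of joint air_arm between -0.03 and 0.03 rad/s and velocity of joint gas_lever between -0.03 and 0.03 rad/s and value of joint gas_lever above 1.45 rad and value of joint pilot_lever below 0.12 rad and height (world z) of air_tip below 0.094 m and height (world z) of gas_tip below 0.103 m and distance of each of jar, gasket, wrench, screwdriver, coupling, cap, nut from where it was at the start of the episode below 0.025 m); the robot touches nothing.
It fails at once if the large gas cock is opened (over 0.5 rad) while the damper arm points more than 20 mm past or short of the tall stud (value of joint gas_lever above 0.5 rad and (y of tall_stud in the frame of air_pivot above 0.02 m or y of tall_stud in the frame of air_pivot below -0.02 m)).
It fails at once if the damper arm is pulled up (8 mm) off its seat (height (world z) of air_tip above 0.094 m).
It fails at once if the gas lever is pulled up (8 mm) off its seat (height (world z) of gas_tip above 0.103 m).
It fails at once if the pilot cock is turned or its lever pulled up (value of joint pilot_lever above 0.12 rad or height (world z) of pilot_tip above 0.049 m).
It fails at once if a loose bystander is moved 25 mm or more, or lifted (distance of any of jar, gasket, wrench, screwdriver, coupling, cap, nut from where it was at the start of the episode above 0.025 m).
It also fails if it takes over 58 s, if anything falls off the work surface, if the arm or the gripper's body presses on something with over 40 N, if the wrist force passes 120 N, or if a joint passes its speed limit or range.

ROBOT

A 6-joint arm with a two-finger parallel gripper is mounted at the origin on the work surface. World frame = base frame: x ahead of the robot, y to its left, z up, the work surface at z = 0. Lengths are in m, angles in rad, forces in N, time in s.
With the tool pointing down it reaches from about 0.35 to 0.95 m from the base axis. Payload 17.4 kg.
Tool frame: the origin (TCP) lies on the mounting face of the last link; the fingertips stand 186 mm ahead of it and the grasp point (between the pads) lies 167 mm ahead of it; z points along the fingers, y is the line along which they close (so a half turn about z gives the same grasp; the last joint's range is limited). The gripper opens to 93 mm and grips with 3 to 60 N. Pads are 15 mm wide; open, the fingers measure 128 mm over their backs; the gripper's body (75 mm by 188 mm) begins 65 mm behind the grasp point.
Start: joints at [-1.375, 0.116, 1.442, -0, 1.584, -0.038], TCP at [0.156, -0.657, 0.405] pointing down, gripper open.
Joint ranges: [-2.83, 2.83], [-0.83, 2.19], [0.07, 2.5], [-1.14, 4.28], [0.01, 3], [-2.97, 2.97]. Speed limits (rad/s): [1.89, 1.89, 2.22, 3.14, 3.14, 3.14].

INTERFACE

Orientations are given as a unit quaternion [x, y, z, w].
In Python, from bench import env, imaging gives the robot as it stands.
- The arm moves only by the tool carry_out, never from a script. Its argument "series" is a list that holds one entry, the list of rows, each a list of 7 numbers: the shift along the tool's x, y, z in m, then the turn, a rotation vector about the tool's x, y, z in rad, then the opening, from -1 (shut) to 1 (fully open). A call has 1 to 10 rows; each row shifts and turns the commanded pose from where the row before left it, along the tool's axes as they then stand; what a row does not reach is not made up. A row lasts 1/12 s, in which the tool goes at most 41.7 mm and 7.16 degrees, less where a joint would pass 70% of its speed; a pose out of reach is approached as far as the arm can. A call is refused whole if a number of a shift passes 0.0417 or a number of a turn 0.125, either way. A call with a gripper value outside its range is refused whole. The fingers move at their own pace and stop on an object; "squeeze" is the grip in N (left out, the last holds). Time passes only in rows, so rows that do not move let the fingers close. It gives the time, the measured TCP pose, the force, the opening and the grip force at its end, in the units of the state.
- env.read_state(): the state, without advancing time (a new reading comes with each control period).
- imaging.get_image(name): name is "side" or "top" or "wrist"; returns the picture (400x640x3 uint8, red, green, blue); there is no depth.
- imaging.get_calibration(name): a dict with "fx", "fy", "cx", "cy" (pixels), "origin" and "orientation" of the camera in the world. Camera axes: x right, y down, z forward; pixel columns grow to the right and rows downward; lengths in m; the calibration is good to about 2 mm. A picture is of the moment at which its call begins: read the wrist's pose just before it. get_calibration takes no time and is no camera call; for the wrist camera it gives the pose at the moment of the call.
- env.job_done(): hands the job in; it is judged then, once.
The state is a dict: "time_s": time; "joint_positions": joint angles; "qd": joint speeds; "effort": joint torques, N m; "tcp_pos": TCP position; "orientation": TCP orientation; "contact_force": force on the tool from outside, world axes, zero at the start; "torque": the same for the moment, N m; "gripper_width": opening from 0.0 (shut) to 1.0 (fully open); "finger_force": force on a finger pad.
Only numpy, scipy, OpenCV 4.12 (cv2) and the standard library are available. Lean on these libraries where they do the work, as an engineer would, in place of code of your own. Each camera call takes 0.05 s, during which the arm holds its last target. There are 200 camera calls.

## Working session

There is one attempt and no reset: what is moved stays moved. The work goes in short steps, Python scripts to look and compute and a tool call to move; the robot and the scene stay as the last step left them, time stands still between calls to the robot, and variables do not carry over. Pictures are saved under pics/ and viewed, at most 10 in all, crops included, and the job is handed in when it is done.

Besides the shell and the picture viewer there is one more tool, called after "Emit:" as name(argument=value, ...), one argument or row to a line, values as JSON. carry_out: Moves the arm, as the interface text tells. Its arguments: {"type":"object","properties":{"series":{"type":"array","items":{"type":"array","items":{"type":"array","items":{"type":"number"}}}},"squeeze":{"type":"number"}},"required":["series"]}

```bash
mkdir -p pics; python3 - <<'E'
from bench import env, imaging
import cv2, json
for n in ("top","side"):
    im=imaging.get_image(n); cv2.imwrite(f"pics/{n}0.png",im[:,:,::-1])
    print(n,imaging.get_calibration(n))
s=env.read_state(); print(s)
E
```

```text
top {'fx': 417.00862705012486, 'fy': 417.00862705012486, 'cx': 312.4727053815418, 'cy': 195.12963630186405, 'origin': array([0.38976002, 0.00330903, 1.35445445]), 'orientation': array([ 0.71124346, -0.69758619,  0.0685867 , -0.05293493])}
side {'fx': 492.9251285097562, 'fy': 492.9251285097562, 'cx': 332.2068400175788, 'cy': 199.82918310629245, 'origin': array([-0.30038897,  0.96817475,  0.83437725]), 'orientation': array([-0.31017579,  0.80575646, -0.47052811,  0.18207363])}
{'time_s': 0.1, 'joint_positions': array([-1.37480311e+00,  1.16430192e-01,  1.44220118e+00,  2.11019847e-05,
        1.58398913e+00, -3.77928030e-02]), 'qd': array([-0.00132812, -0.00218903, -0.00024287, -0.00063694,  0.00044158,
        0.00078131]), 'effort': array([ 1.59392574e-03, -7.22893238e+01, -6.23866367e+01,  7.80391437e-02,
        2.27574643e-02, -5.49861784e-05]), 'tcp_pos': array([ 0.15637213, -0.65664656,  0.40408249]), 'orientation': array([ 9.93175641e-01,  1.16627103e-01, -3.00920769e-05, -5.13152204e-04]), 'contact_force': array([ 0.03233556, -0.3925665 ,  0.08438416]), 'torque': array([-0.02674774, -0.04315781, -0.01229023]), 'finger_force': 0.0, 'gripper_width': 0.9958987936765101}
```

View pics/top0.png

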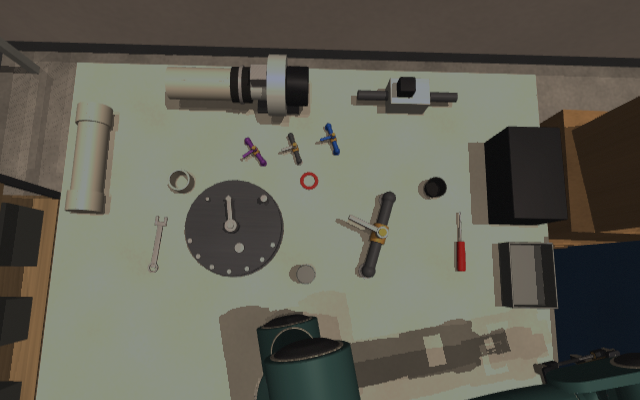

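View pics/side0.png

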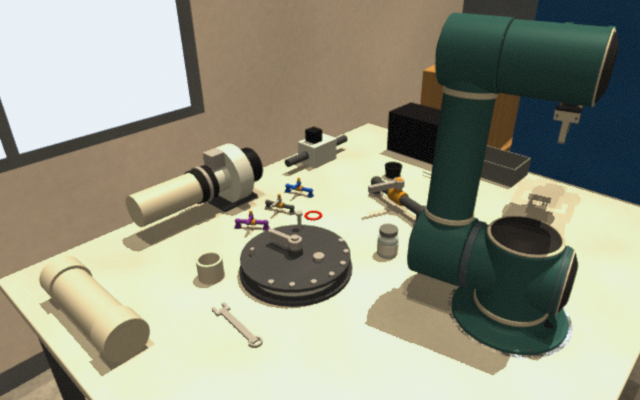

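The top view shows the damper hub at about (231,226), with its arm pointing up to (228,197). A stud head is at (264,198) and the other stud is near (197,199). The large cock's stem is at about (381,232), its lever tip is at (350,218), and its pipe runs from (389,197) to (369,271). There are three small cocks: purple (254,151), black (293,148) and blue (331,139). The black one is the pilot, since blue and purple are excluded. I'll enlarge the damper and the cock to confirm.

```bash
python3 - <<'E'
import cv2, numpy as np
t=cv2.imread("pics/top0.png"); s=cv2.imread("pics/side0.png")
a=cv2.resize(t[175:285,180:290],None,fx=3.6,fy=3.6,interpolation=cv2.INTER_CUBIC)
b=cv2.resize(t[175:285,320:430],None,fx=3.6,fy=3.6,interpolation=cv2.INTER_CUBIC)
g=np.hstack([a,b]); g=np.clip(g*1.7,0,255).astype(np.uint8)
cv2.imwrite("pics/crop1.png",g)
E
```

```text
(no output)
```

View pics/crop1.png

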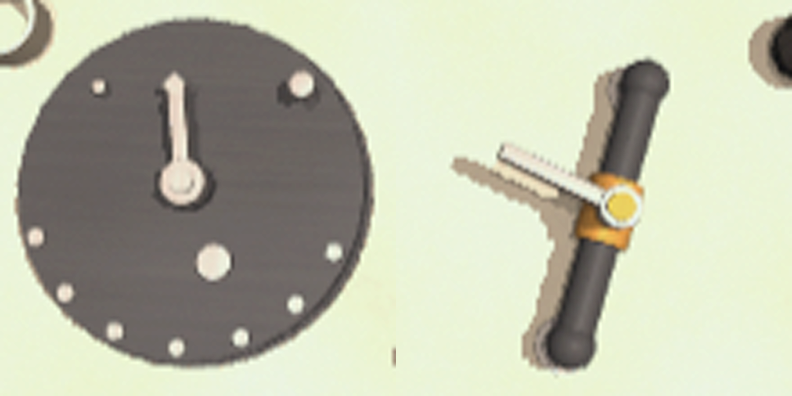

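In the enlarged crop, the stud at upper right (264,198) has a large round head and a long shadow, so it is the tall one. The plain dot at (207,199) is the short stud. The large cock has the brass body and long lever, and its lever opens clockwise towards the pipe's far end at (390,197). Next I'll turn these pixels into positions.

```bash
cat > h.py <<'E'
from bench import env, imaging
import cv2, numpy as np
from scipy.spatial.transform import Rotation as R
def ray(uv,z,cal):
    d=R.from_quat(cal["orientation"]).apply([(uv[0]-cal["cx"])/cal["fx"],(uv[1]-cal["cy"])/cal["fy"],1])
    o=np.array(cal["origin"]); return (o+d*(z-o[2])/d[2])[:2]
def blob(im,box):
    u0,v0,u1,v1=box; g=cv2.cvtColor(im[v0:v1,u0:u1],cv2.COLOR_RGB2GRAY).astype(float)
    w=np.clip(g-110*0-np.median(g)-25,0,None); yy,xx=np.mgrid[v0:v1,u0:u1]
    return (w*xx).sum()/w.sum(),(w*yy).sum()/w.sum()
E
python3 - <<'E'
from h import *
im=cv2.imread("pics/top0.png")[:,:,::-1].copy(); c=imaging.get_calibration("top")
st=blob(im,(257,191,270,205)); print("stud px",st); S=ray(st,.107,c)
H=ray((230.6,225.7),.107,c); T=ray((228.3,195.3),.098,c)
print("plate centre", end=" ")
# rim by mask of dark disc
g=cv2.cvtColor(im,cv2.COLOR_RGB2GRAY); m=((g<75)*255).astype(np.uint8); m[:, :180]=0;m[:,290:]=0;m[:175]=0;m[285:]=0
cn=max(cv2.findContours(m,0,1)[0],key=cv2.contourArea); e=cv2.fitEllipse(cv2.convexHull(cn)); print(e)
print("centre",ray(e[0],.045,c))
P=ray((230.6,225.7),.107,c)
print("hub",H,"tip",T,np.linalg.norm(T-H),"stud",S,np.linalg.norm(S-H))
ang=lambda a:np.arctan2(a[1],a[0])
print("ang arm",ang(T-H),"stud",ang(S-H))
G=ray((382.8,232.2),.110,c);L=ray((350.2,217),.106,c);A=ray((390,197.2),.06,c);B=ray((368.6,271.7),.06,c)
print("gas",G,"tip",L,np.linalg.norm(L-G),"pipe",A,B,np.linalg.norm(A-B),(A+B)/2,"ang lev",ang(L-G),"pipe",ang(A-B))
print("nut",ray((239,247.5),.065,c),"jar",ray((305,274),.085,c),"pilot",ray((293,148),.04,c))
E
```

```text
stud px (np.float64(264.44997236042013), np.float64(196.65450525152016))
plate centre ((233.70494079589844, 228.17205810546875), (95.6380386352539, 98.32108306884766), 77.1204833984375)
centre [0.50737432 0.22099095]
hub [0.509007   0.22027743] tip [0.60239442 0.23352042] 0.0943217159504778 stud [0.59905045 0.12276309] 0.13272855640514314
ang arm 0.14086775242869287 stud -0.8252095769072647
gas [ 0.49816016 -0.23509724] tip [ 0.54247843 -0.13758701] 0.10710907532560808 pipe [ 0.61365167 -0.26882809] [ 0.38066147 -0.19958672] 0.24306130558058248 [ 0.49715657 -0.2342074 ] ang lev 1.1442075834524066 pipe -0.2888729570237246
nut [0.44673362 0.19860501] jar [ 0.37080212 -0.00477078] pilot [0.77308978 0.04229593]
```

Emit:
carry_out(
  series=[
    [[0.02,-0.035,0,0,0,0.117,-1],[0.02,-0.035,0,0,0,0.117,-1],[0.0417,-0.03,0,0,0,0,-1],[0.0417,-0.03,0,0,0,0,-1],[0.0417,-0.03,0,0,0,0,-1],[0.0417,-0.03,0,0,0,0,-1],[0.03,-0.035,0,0,0,0,-1],[0.03,-0.035,0,0,0,0,-1],[0.03,-0.035,0,0,0,0,-1],[0.02,-0.035,0,0,0,0,-1]],
  ],
  squeeze=20,
)

```text
time_s: 0.93
tcp_pos: [0.4216, -0.3521, 0.4044]
orientation: [1.0, -0.0, -0.0, -0.0]
contact_force: [0.2, 0.9, 0.6]
gripper_width: 0.329
finger_force: 0.0
```

Emit:
carry_out(
  series=[
    [[0.0145,-0.039,0,0,0,0,-1],[0.0145,-0.039,0,0,0,0,-1],[0.0145,-0.039,0,0,0,0,-1],[0.0145,-0.039,0,0,0,0,-1],[0.0145,-0.039,0,0,0,0,-1],[0.0145,-0.039,0,0,0,0,-1],[0.0145,-0.039,0,0,0,0,-1],[0.0145,-0.039,0,0,0,0,-1],[0.0145,-0.039,0,0,0,0,-1],[0.0145,-0.039,0,0,0,0,-1]],
  ],
)

```text
time_s: 1.77
tcp_pos: [0.5654, 0.0385, 0.4046]
orientation: [1.0, -0.0, -0.0, 0.0]
contact_force: [0.2, -0.5, -0.1]
gripper_width: 0.005
finger_force: 0.0
```

Emit:
carry_out(
  series=[
    [[0,-0.039,0,0,0,0,-1],[0,-0.039,0,0,0,0,-1],[0,-0.039,0,0,0,0,-1],[0,-0.039,0,0,0,0,-1],[0,-0.039,0,0,0,0,-1],[0,-0.038,0,0,0,0,-1],[0,0,0,0,0,0,-1],[0,0,0,0,0,0,-1],[0,0,0,0,0,0,-1],[0,0,0,0,0,0,-1]],
  ],
)

```text
time_s: 2.6
tcp_pos: [0.5654, 0.2683, 0.4047]
orientation: [1.0, -0.001, -0.0, 0.0]
contact_force: [-0.6, -0.5, -0.5]
gripper_width: 0.005
finger_force: 0.0
```

```bash
python3 - <<'E'
from h import *
s=env.read_state(); print(s["tcp_pos"],s["gripper_width"],s["joint_positions"])
w=imaging.get_image("wrist"); cv2.imwrite("pics/w1.png",w[:,:,::-1]); print(imaging.get_calibration("wrist"))
E
```

```text
[0.56543829 0.26834248 0.40469813] 0.00533161391429702 [ 4.02381468e-01  9.64620592e-03  1.55297046e+00 -1.84601660e-04
  1.57911598e+00  1.97427776e+00]
{'fx': 291.1266390975242, 'fy': 291.1266390975242, 'cx': 315.6834463233022, 'cy': 202.67085066190631, 'origin': array([0.63539824, 0.26746302, 0.38469195]), 'orientation': array([-0.70073268,  0.70171277,  0.091523  , -0.0905342 ])}
```

View pics/w1.png

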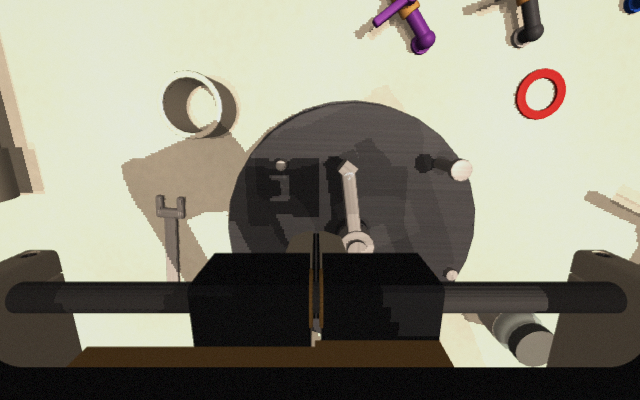

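The wrist view shows the arm from its hub (357,243) to its tip (347,163), the tall stud's head at (460,170) and the short stud at (281,165). I'll cross-check these against the top view.

```bash
python3 - <<'E'
from h import *
c=imaging.get_calibration("wrist")
S=ray((460.5,170),.107,c);H=ray((357,243),.105,c);T=ray((347,162),.098,c)
a=lambda v:np.arctan2(v[1],v[0])
print("S",S,"H",H,"T",T,a(T-H),a(S-H))
Rm=R.from_quat(c["orientation"])
for z in (.2187,.237,.30):
  for dy in(-.0175,0,.0175):
    p=Rm.inv().apply(np.array([.5654,.2683+dy,z])-c["origin"]); print(z,dy,c["cx"]+c["fx"]*p[0]/p[2],c["cy"]+c["fy"]*p[1]/p[2])
t=imaging.get_image("top");s=imaging.get_image("side")
g=np.hstack([cv2.resize(t[150:290,180:320],(400,400)),cv2.resize(s[100:300,180:380],(400,400))])[:,:,::-1]
cv2.imwrite("pics/c2.png",np.clip(g*1.5,0,255).astype(np.uint8))
E
```

```text
S [0.59425213 0.12918894] H [0.51847229 0.22537707] T [0.60096603 0.23710501] 0.14122123977878553 -0.9035206476021089
0.2187 -0.0175 343.39016656839556 243.93304051732486
0.2187 0 314.82230871803205 243.9608237264744
0.2187 0.0175 286.2632236257193 243.98859840381965
0.237 -0.0175 346.4017531794135 256.9454569835831
0.237 0 314.6874119199596 256.9740814355216
0.237 0.0175 282.9838819579444 257.00269612949415
0.3 -0.0175 364.94109820711935 337.0499698770762
0.3 0 313.85708693119904 337.0740779913937
0.3 0.0175 262.80112017036674 337.098172870643
```

View pics/c2.png

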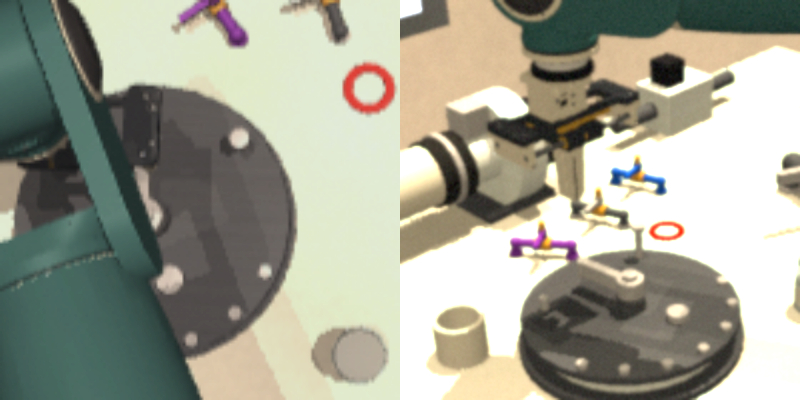

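Emit:
carry_out(
  series=[
    [[0,-0.012,0,0,0,0,-1],[0,0,0.034,0,0,0,-1],[0,0,0.034,0,0,0,-1],[0,0,0.034,0,0,0,-1],[0,0,0.034,0,0,0,-1],[0,0,0,0,0,0,-1],[0,0,0,0,0,0,-1],[0,0,0,0,0,0,-1]],
  ],
)

```text
time_s: 3.42
tcp_pos: [0.5658, 0.2816, 0.2711]
orientation: [1.0, -0.0, 0.001, -0.0]
contact_force: [0.6, 0.2, 0.7]
gripper_width: 0.004
finger_force: 0.0
```

Emit:
carry_out(
  series=[
    [[0,0.01,0,0,0,0,-1],[0,0.01,0,0,0,0,-1],[0,0.01,0,0,0,0,-1],[0,0.01,0,0,0,0,-1],[0,0.01,0,0,0,0,-1],[0,0.01,0,0,0,0,-1],[0,0.008,0,0,0,0,-1],[0,0,0,0,0,0,-1],[0,0,0,0,0,0,-1],[0,0,0,0,0,0,-1]],
  ],
)

```text
time_s: 4.25
tcp_pos: [0.5653, 0.2131, 0.2689]
orientation: [1.0, -0.0, 0.0, 0.0]
contact_force: [0.4, -0.1, -0.8]
gripper_width: 0.002
finger_force: 0.0
```

```bash
python3 - <<'E'
from h import *
s=env.read_state(); print(s["tcp_pos"],s["contact_force"])
w=imaging.get_image("wrist"); t=imaging.get_image("top"); c=imaging.get_calibration("wrist")
np.savez("w2.npz",**c)
g=np.hstack([cv2.resize(w[60:360,160:560],(533,400)),cv2.resize(t[170:290,210:290],(266,400))])[:,:,::-1]
cv2.imwrite("pics/w2.png",np.clip(g*1.5,0,255).astype(np.uint8))
E
```

```text
[0.56533088 0.21310979 0.26889919] [ 0.42414453 -0.09993012 -0.82757515]
```

View pics/w2.png

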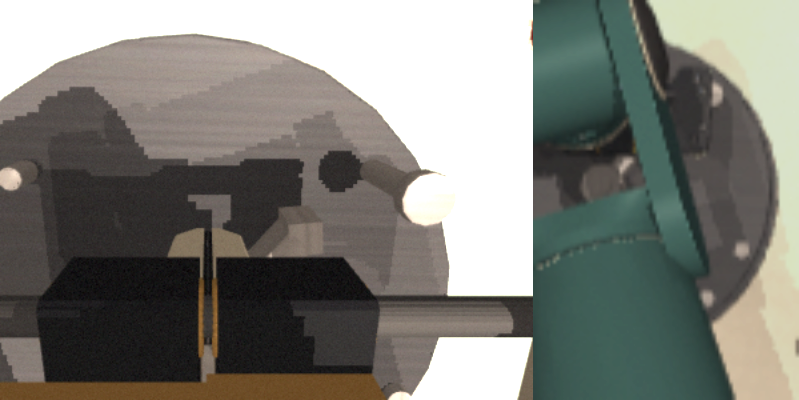

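The wrist crop shows the arm partly turned, with its end near (315,215) and the tall stud's head at (430,195). I'll push a bit more, then back off, rise and measure.

Emit:
carry_out(
  series=[
    [[0,0.009,0,0,0,0,-1],[0,0.008,0,0,0,0,-1],[0,0,0,0,0,0,-1],[0,0,0,0,0,0,-1],[0,0,0,0,0,0,-1],[0,0,0,0,0,0,-1]],
  ],
)

```text
time_s: 4.85
tcp_pos: [0.5653, 0.1963, 0.2687]
orientation: [1.0, -0.0, -0.0, 0.0]
contact_force: [0.2, 0.1, -1.0]
gripper_width: 0.004
finger_force: 0.0
```

Emit:
carry_out(
  series=[
    [[0,-0.02,0,0,0,0,-1],[0,-0.02,-0.01,0,0,0,-1],[-0.02,0,-0.04,0,0,0,-1],[-0.03,0,-0.04,0,0,0,-1],[-0.03,0,-0.04,0,0,0,-1],[-0.03,0,-0.04,0,0,0,-1],[-0.03,0,-0.02,0,0,0,-1],[0,0,0,0,0,0,-1],[0,0,0,0,0,0,-1],[0,0,0,0,0,0,-1]],
  ],
)

```text
time_s: 5.68
tcp_pos: [0.4418, 0.2364, 0.4353]
orientation: [1.0, 0.0, -0.0, 0.0]
contact_force: [-0.2, -0.2, 0.6]
gripper_width: 0.005
finger_force: 0.0
```

```bash
python3 - <<'E'
from h import *
s=env.read_state(); print(s["tcp_pos"],s["contact_force"])
c=imaging.get_calibration("wrist"); w=imaging.get_image("wrist")
np.savez("w3.npz",**c)
cv2.imwrite("pics/w3raw.png",w[:,:,::-1])
cv2.imwrite("pics/w3.png",np.clip(w[:,:,::-1]*1.5,0,255).astype(np.uint8))
E
```

```text
[0.44182726 0.23640308 0.43534857] [-0.23249567 -0.17385594  0.62040969]
```

View pics/w3.png

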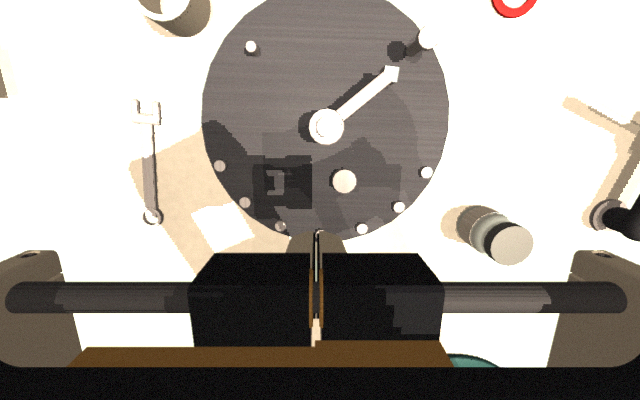

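The arm now points up and to the right, from its hub (327,125) to its tip (398,69). The tall stud is near (430,39), its head pale against the table. I'll compute how far the arm's line misses it.

```bash
python3 - <<'E'
from h import *
c=dict(np.load("w3.npz")); im=cv2.imread("pics/w3raw.png")
g=cv2.cvtColor(im,cv2.COLOR_BGR2GRAY); print(g[24:56:2,412:448:2])
H=ray((327,125.5),.107,c);T=ray((398,68.5),.098,c)
u=(T-H)/np.linalg.norm(T-H); n=np.array([-u[1],u[0]])
print("H",H,"T",T,np.linalg.norm(T-H),"ang",np.arctan2(u[1],u[0]))
for S in ((.5943,.1292),(.599,.1228),(.594,.125),ray((431,38),.107,c)):
    print(S,"lat",(np.array(S)-H)@n,"along",(np.array(S)-H)@u)
E
```

```text
[[ 85  84 217 229 229 227 229 229 207 201 229 230 229 229 229 229 231 230]
 [ 86  83  89 223 227 229 159 202 210 206 206 206 218 230 229 230 228 230]
 [ 84  85  87  95 229 169 211 217 215 214 213 214 211 227 229 230 230 228]
 [ 86  86  85  82 156 213 216 218 216 217 217 216 213 211 228 230 228 229]
 [ 86  91  91  59 184 212 213 212 214 214 212 211 212 208 227 231 230 228]
 [ 87  86  78  79 213 217 213 214 214 214 213 211 208 211 226 229 229 228]
 [ 88  84  62 147 218 218 221 219 220 223 219 218 215 216 222 230 229 228]
 [ 81  82  55 121 221 222 220 220 222 218 215 215 214 213 225 228 229 228]
 [ 73  76  49  87 226 228 225 226 226 222 224 220 221 207 228 229 229 229]
 [ 69  50  46  55 211 228 227 226 226 228 226 223 221 215 231 228 230 230]
 [ 47  45  43  52 138 197 226 225 224 225 222 221 160 225 229 228 230 229]
 [ 45  48  44  48  53 169 222 229 232 230 212 196 224 229 229 228 228 229]
 [ 49  45  50  47  44  51  85 130 170 138  90 228 229 229 230 230 231 229]
 [ 47  44  45  45  45  58  55  58  60  84  85 218 229 228 229 228 229 228]
 [ 45  48  46  57  66  81  85  86  87  86  87 119 228 227 229 229 228 229]
 [ 48  48  61  68  65  85  85  90  90  90  85  85 223 230 229 231 228 229]]
H [0.51192208 0.22454169] T [0.56726723 0.15346091] 0.09008641592197862 ang -0.9092264982961883
(0.5943, 0.1292) lat 0.00642479119827218 along 0.125836725074205
(0.599, 0.1228) lat 0.006201346428884288 along 0.13377398357037562
(0.594, 0.125) lat 0.003607786324309163 along 0.12896633903443538
[0.59246608 0.12631917] lat 0.0032079138334889755 along 0.12698310227307327
```

All estimates put the arm about 3–6 mm past the stud, within the 12 mm limit. I'll move over to the gas cock and recheck from the top camera with the damper unobstructed.

Emit:
carry_out(
  series=[
    [[0.0045,0.0376,0,0,0,0,-1],[0.0045,0.0376,0,0,0,0,-1],[0.0045,0.0376,0,0,0,0,-1],[0.0045,0.0376,0,0,0,0,-1],[0.0045,0.0376,0,0,0,0,-1],[0.0045,0.0376,0,0,0,0,-1],[0.0045,0.0376,0,0,0,0,-1],[0.0045,0.0376,0,0,0,0,-1],[0.0045,0.0376,0,0,0,0,-1],[0.0045,0.0376,0,0,0,0,-1]],
  ],
)

```text
time_s: 6.57
tcp_pos: [0.487, -0.1424, 0.4344]
orientation: [1.0, -0.0, -0.001, -0.0]
contact_force: [0.9, 0.6, -0.6]
gripper_width: 0.008
finger_force: 0.0
```

```bash
python3 - <<'E'
from h import *
s=env.read_state(); print(s["tcp_pos"])
t=imaging.get_image("top"); cv2.imwrite("pics/t3raw.png",t[:,:,::-1])
g=cv2.resize(t[175:285,180:290],None,fx=5.4,fy=5.4,interpolation=cv2.INTER_CUBIC)[:,:,::-1]
cv2.imwrite("pics/t3.png",np.clip(g*1.7,0,255).astype(np.uint8))
E
```

```text
[ 0.48699683 -0.14236867  0.43437228]
```

View pics/t3.png

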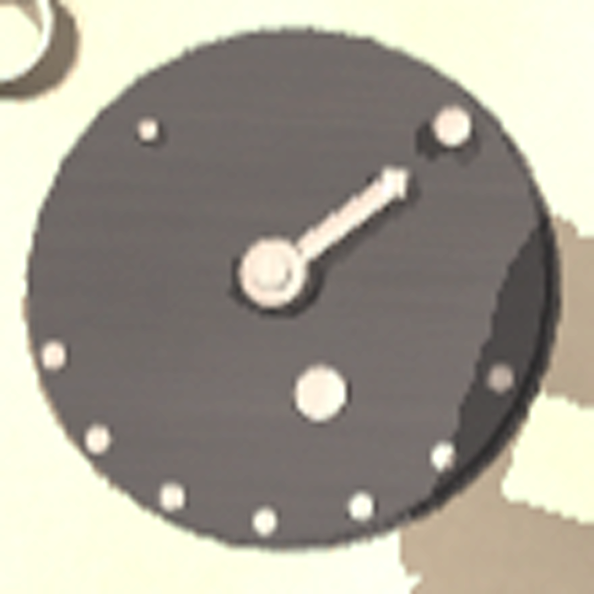

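The crop shows the hub at (272,271), the tip at (408,176) and the stud at (452,127). The arm's line passes slightly clockwise of the stud, so I'll put a number on it.

```bash
python3 - <<'E'
from h import *
c=imaging.get_calibration("top"); im=cv2.imread("pics/t3raw.png"); g=cv2.cvtColor(im,cv2.COLOR_BGR2GRAY).astype(float)
def cen(u0,v0,u1,v1):
    w=np.clip(g[v0:v1,u0:u1]-75,0,60); yy,xx=np.mgrid[v0:v1,u0:u1]; return (w*xx).sum()/w.sum(),(w*yy).sum()/w.sum()
st=cen(257,192,270,205)
# arm bar centreline: weighted PCA over bar columns
pts=[]
for u in range(238,253):
    v=np.arange(200,230); col=np.clip(g[200:230,u]-75,0,60); pts.append((u,(col*v).sum()/col.sum()))
pts=np.array([ray(p,.098,c) for p in pts])
vx,vy,x0,y0=cv2.fitLine(pts.astype(np.float32),cv2.DIST_HUBER,0,.001,.001).ravel()
S=ray(st,.107,c); d=np.array([vx,vy])*(1 if vx>0 else -1); n=np.array([-d[1],d[0]])
H=ray((180+272/5.4,175+271/5.4),.107,c); T=ray((180+408/5.4,175+175/5.4),.098,c)
print("st",st,S,"line ang",np.arctan2(d[1],d[0]),"lat by bar line",(S-[x0,y0])@n,"H off line",(H-[x0,y0])@n)
e=(T-H)/np.linalg.norm(T-H); a=lambda v:np.arctan2(v[1],v[0]); print("H",H,"HT ang",a(e),"stud ang",a(S-H))
E
```

```text
st (np.float64(263.9734960033656), np.float64(197.27177114009254)) [0.59712631 0.12413087] line ang -0.87670916 lat by bar line 0.0032778834733260477 H off line -0.0012912498612465432
H [0.51053269 0.22103808] HT ang -0.9045890111117914 stud ang -0.8415436806545665
```

```bash
python3 - <<'E'
from h import *
c=dict(np.load("w3.npz")); im=cv2.imread("pics/w3raw.png"); g=cv2.cvtColor(im,cv2.COLOR_BGR2GRAY).astype(float)
# bar edges sampled perpendicular to the rough axis
p0=np.array([327,125.5]);p1=np.array([398,68.5]);d=(p1-p0)/np.linalg.norm(p1-p0);n=np.array([-d[1],d[0]])
k=np.arange(-14,14.1,.5)
for f in (.3,.4,.5,.6,.7,.8,.87):
    q=p0+f*(p1-p0)+k[:,None]*n
    print(f,cv2.remap(g.astype(np.float32),q[:,:1].astype(np.float32),q[:,1:].astype(np.float32),1).ravel()[::2].astype(int))
m=(g>110).astype(np.uint8); m[:,:300]=0; m[:100,:310]=0; m[150:]=0; m[:,405:]=0
k=np.ones((3,3),np.uint8); hub=cv2.morphologyEx(m,cv2.MORPH_OPEN,cv2.getStructuringElement(2,(23,23)))
print("hub",cv2.moments(hub,True)["m10"]/hub.sum(),cv2.moments(hub,True)["m01"]/hub.sum())
S=ray((429.5,36.5),.107,c);print("S",S)
E
```

```text
0.3 [ 51  46  47  48  47  49  50  94 172 217 223 218 212 216 217 215 215 218
 219 199 145  88  78  79  80  84  84  80  81]
0.4 [ 53  48  48  47  49  48  49  93 182 216 221 222 223 225 218 215 216 218
 223 191 133  82  80  80  83  83  83  81  80]
0.5 [ 46  46  46  48  46  48  46 104 172 215 217 219 222 225 226 224 218 218
 217 179 115  74  76  79  79  78  79  79  80]
0.6 [ 46  42  46  46  46  47  47 127 191 216 218 219 223 225 225 224 225 225
 218 189 126  88  81  79  78  79  79  79  79]
0.7 [ 46  46  45  46  46  43  60 138 200 215 216 217 222 225 225 221 218 220
 216 180 118  76  80  78  79  79  80  80  80]
0.8 [ 84  86  84  82  80  80  85 140 202 215 216 217 223 228 228 225 226 227
 215 176 106  77  78  80  81  81  80  78  81]
0.87 [ 82  85  82  66  51  53 125 196 227 230 229 232 233 233 233 231 230 229
 231 231 198 151  83  78  84  86  88  88  87]
hub 327.5028835063437 124.01730103806229
S [0.59375007 0.12787534]
```

The fitted bar line in the wrist view gives about 4 mm lateral error, and the bar line in the top view gives about 3 mm. Both are inside 12 mm, so I'll leave the arm there and lower beside the gas lever.

Emit:
carry_out(
  series=[
    [[0,0,0.0395,0,0,0,-1],[0,0,0.0395,0,0,0,-1],[0,0,0.0395,0,0,0,-1],[0,0,0.0395,0,0,0,-1],[0.008,0.004,0,0,0,0,-1],[0.008,0.004,0,0,0,0,-1],[0.008,0.004,0,0,0,0,-1],[0.008,0.002,0,0,0,0,-1],[0,0,0,0,0,0,-1],[0,0,0,0,0,0,-1]],
  ],
)

```text
time_s: 7.45
tcp_pos: [0.5194, -0.154, 0.2794]
orientation: [1.0, -0.0, 0.001, 0.0]
contact_force: [0.1, 0.3, -0.1]
gripper_width: 0.007
finger_force: 0.0
```

Emit:
carry_out(
  series=[
    [[0.008,0.002,0,0,0,0,-1],[0.008,0.003,0,0,0,0,-1],[0.008,0.005,0,0,0,0,-1],[0.008,0.006,0,0,0,0,-1],[0.007,0.006,0,0,0,0,-1],[0.006,0.009,0,0,0,0,-1],[0.005,0.009,0,0,0,0,-1],[0.005,0.009,0,0,0,0,-1],[0.002,0.008,0,0,0,0,-1],[0.001,0.008,0,0,0,0,-1]],
  ],
)

```text
time_s: 8.28
tcp_pos: [0.5769, -0.2197, 0.2778]
orientation: [1.0, -0.0, -0.0, -0.0]
contact_force: [-2.9, 3.9, -0.2]
gripper_width: 0.008
finger_force: 1.6
```

Emit:
carry_out(
  series=[
    [[0,0.006,0,0,0,0,-1],[0,0.003,0,0,0,0,-1],[0,0,0,0,0,0,-1],[0,0,0,0,0,0,-1],[0,0,0,0,0,0,-1]],
  ],
)

```text
time_s: 8.7
tcp_pos: [0.5765, -0.2277, 0.2783]
orientation: [1.0, -0.0, 0.0, 0.0]
contact_force: [0.2, -0.3, 0.4]
gripper_width: 0.009
finger_force: 0.0
```

Contact was felt. I'll push on in small steps until the stop pushes back.

Emit:
carry_out(
  series=[
    [[0,0.003,0,0,0,0,-1],[0,0.002,0,0,0,0,-1],[0,0,0,0,0,0,-1],[0,0,0,0,0,0,-1]],
  ],
)

```text
time_s: 9.03
tcp_pos: [0.5766, -0.2322, 0.2779]
orientation: [1.0, 0.0, -0.0, -0.001]
contact_force: [-1.5, 8.3, 0.4]
gripper_width: 0.009
finger_force: 3.6
```

Emit:
carry_out(
  series=[
    [[0,0.002,0,0,0,0,-1],[0,0.001,0,0,0,0,-1],[0,0,0,0,0,0,-1],[0,0,0,0,0,0,-1]],
  ],
)

```text
time_s: 9.37
tcp_pos: [0.5765, -0.2345, 0.2776]
orientation: [1.0, 0.0, -0.001, -0.002]
contact_force: [-3.5, 16.5, 2.1]
gripper_width: 0.007
finger_force: 7.1
```

The force rose to 16 N with hardly any travel, so the lever is on its stop. I'll back off, rise, clear away towards the robot's right and check.

Emit:
carry_out(
  series=[
    [[0,-0.01,0,0,0,0,-1],[0,-0.015,0,0,0,0,-1],[0,-0.01,-0.03,0,0,0,-1],[0,0,-0.04,0,0,0,-1],[0,0,-0.04,0,0,0,-1],[0,0.04,-0.03,0,0,0,-1],[-0.02,0.04,0,0,0,0,-1],[-0.02,0.04,0,0,0,0,-1],[-0.02,0.04,0,0,0,0,-1],[-0.02,0.04,0,0,0,0,-1]],
  ],
)

```text
time_s: 10.2
tcp_pos: [0.5011, -0.3838, 0.4135]
orientation: [1.0, 0.0, 0.0, 0.0]
contact_force: [1.1, 0.3, -0.4]
gripper_width: 0.008
finger_force: 0.0
```

Emit:
carry_out(
  series=[
    [[-0.02,0.04,0,0,0,0,-1],[-0.02,0.04,0,0,0,0,-1],[-0.02,0.04,0,0,0,0,-1],[-0.02,0.04,0,0,0,0,-1],[0,0.03,0,0,0,0,-1],[0,0,0,0,0,0,-1],[0,0,0,0,0,0,-1],[0,0,0,0,0,0,-1]],
  ],
)

```text
time_s: 10.87
tcp_pos: [0.4279, -0.5614, 0.413]
orientation: [1.0, 0.0, -0.0, -0.0]
contact_force: [0.1, 0.6, 0.6]
gripper_width: 0.006
finger_force: 0.0
```

```bash
python3 - <<'E'
from h import *
s=env.read_state(); print(s["tcp_pos"],s["contact_force"],s["time_s"])
t=imaging.get_image("top"); cv2.imwrite("pics/t4raw.png",t[:,:,::-1])
g=cv2.resize(t[120:285,150:450],None,fx=2.66,fy=2.66,interpolation=cv2.INTER_CUBIC)[:,:,::-1]
cv2.imwrite("pics/t4.png",np.clip(g*1.6,0,255).astype(np.uint8))
E
```

```text
[ 0.42789536 -0.56141268  0.41297203] [0.05442332 0.59025532 0.55821904] 10.8667
```

View pics/t4.png

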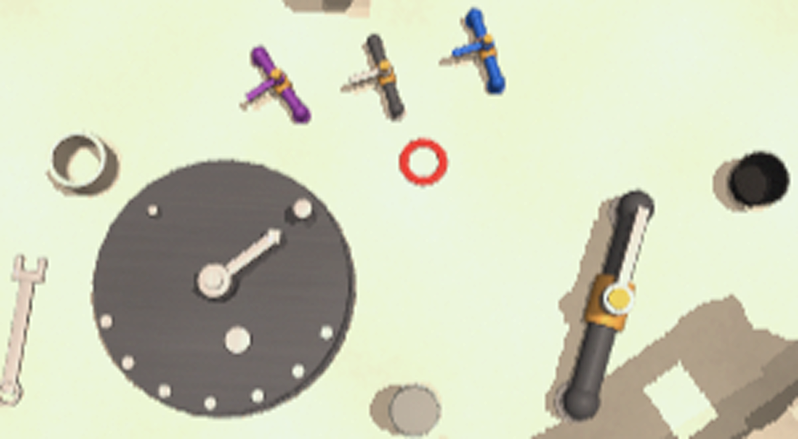

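The crop shows the gas lever from (618,298) to (642,208), lying along its pipe to within about 0.01 rad. The arm still points at the tall stud (302,208), and nothing else has moved.

```bash
python3 -c "
from bench import env
print(env.job_done())"
```

```text
the job is handed in; nothing more can be done
None
```

The job is handed in, with no verdict returned: the damper arm points about 4 mm off the tall stud's centre (12 mm allowed), and the gas lever was then pushed onto its open stop in line with its pipe, with nothing else seen to move.

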